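Wedge a beech block tight in a holding jig

ROBOT

A 6-joint arm with a two-finger parallel gripper is mounted at the origin on a cart in front of the work surface, level with it; the furniture and walls round the work are solid. World frame = base frame: x ahead of the robot, y to its left, z up, the work surface at z = 0. Lengths are in mm, angles in rad, forces in N, time in s.
With the tool pointing down it reaches from about 275 to 875 mm from the base axis. Payload 12.5 kg.
Tool frame: the origin (TCP) lies at the very end of the fingers, on their centre line; the grasp point (between the pads) lies 19 mm behind it; z points along the fingers, y is the line along which they close (so a half turn about z gives the same grasp; the last joint's range is limited). The gripper opens to 85 mm and grips with 20 to 120 N. Pads are 22 mm wide; open, the fingers measure 114 mm over their backs; the gripper's body (76 mm by 85 mm) begins 54 mm behind the grasp point. The pads swing forward as they close: fully open they stand 13 mm farther back than shut.
Start: joints at [-1.347, 0.351, 1.652, -0, 1.139, -0.085], TCP at [167.173, -523.963, 231.29] pointing down, gripper open.
Joint ranges: [-2.75, 2.75], [-0.79, 2.1], [0.01, 2.65], [-1.57, 4.71], [0.07, 3.14], [-2.87, 2.87]. Speed limits (rad/s): [2.22, 2.22, 2.79, 3.14, 3.14, 3.14].

INTERFACE

Orientations are given as a rotation vector (axis times angle).
In Python, from cell import sensors, vision, sign_off gives the robot as it stands. The module is installed in compiled form; this text tells all that it offers.
- The arm moves only by the tool carry_out, never from a script. Its argument "motion" is text: rows parted by semicolons, each of 6 numbers parted by spaces: the shift along the tool's x, y, z in m, then the turn, a rotation vector about the tool's x, y, z in degrees. A call has 1 to 10 rows; each row shifts and turns the commanded pose from where the row before left it, along the tool's axes as they then stand; what a row does not reach is not made up. A row lasts 1/8 s, in which the tool goes at most 62.5 mm and 10.7 degrees, less where a joint would pass 70% of its speed; a pose out of reach is approached as far as the arm can. A call with a gripper value outside its range is refused whole. "jaw" is the opening, from 0 (shut) to 1 (fully open), set as the call begins (left out, the last holds). The fingers move at their own pace and stop on an object; the grip force is fixed at half the most. Time passes only in rows, so rows that do not move let the fingers close. It gives the time, the measured TCP pose, the force, the opening and the grip force at its end, in the units of the state.
- sensors.get_obs(): the state, without advancing time (a new reading comes with each control period).
- vision.read_camera(name): name is "side" or "top"; returns a dict with "pixels" (400x640x3 uint8, blue, green, red), "vertical_fov" (degrees; the focal length in pixels is half the picture's height over the tangent of half this angle, whatever the lens; pixels are square), "cx", "cy" (the principal point, pixels), "k1" (the pictures are not rectified: a ray, as slopes to the right and down, at radius r is drawn at 1 + k1 r^2 times it, then the intrinsics apply), "pose" (4x4, takes a point from camera to world coordinates). Camera axes: x right, y up, looking along -z (the intrinsics and any distortion apply to the point x, -y, -z); pixel columns grow to the right and rows downward; lengths in mm; the calibration is good to about 2 mm. A picture is of the moment at which its call begins. There is no depth.
- sign_off(): hands the job in; it is judged then, once.
The state is a dict: "time": time; "q": joint angles; "qd": joint speeds; "tau": joint torques, N m; "eef_pos": TCP position; "eef_rot": TCP orientation; "ft_force": force on the tool from outside, world axes, zero at the start; "ft_torque": the same for the moment, N m; "grip_width": opening from 0.0 (shut) to 1.0 (fully open); "finger_force": force on a finger pad.
Only numpy, scipy, OpenCV 4.12 (cv2) and the standard library are available. Lean on these libraries where they do the work, as an engineer would, in place of code of your own. Each camera call takes 0.05 s, during which the arm holds its last target. There are 200 camera calls.

TASK

Pick up the loose wooden wedge, lay it thin end first in the slot between the beech block and the slanting cheek of the jig, and tap or push it along the slot on its thick end until it locks and holds the block firmly against the cork pad. Stop when it is tight: do not crush the cork, and leave the other things on the bench alone.

Things in the scene. Friction and masses are not known exactly. Their poses are not given: they have to be found in the camera images.
- jig: Plywood base 160 x 240 x 12 mm, fixed to the bench at a varying place and yaw, with a dark fence along its far side, a low end stop at y 80 mm and a slanting cheek along its near side. Origin on its underside; +x from cheek to fence, +y along the slot from its wide mouth to its narrow end, z up. The base spans x -75 to +85, y -140 to +100 mm; its top is z 12 mm.
- slot_mouth (a point): Point on the base top at the mouth of the slot (jig x -4, y -20, z 12 mm), where the block's near face would be if it touched the pad. The slot lies on its -x side, about 23 mm wide here; then the dark cheek, 26 mm thick, 30 mm high. With the block against the pad, the wedge begins to bind with its tip 45 to 95 mm past this mouth.
- slot_end (a point): Point on the base top at the narrow end of the slot (jig x -4, y +70, z 12 mm), about 11 mm wide here: the cheek's face leans in by 1 in 7.5, like the wedge. The cheek is bolted through slotted holes and its setting differs by up to 3 mm either way each time, so measured poses do not tell where the wedge will lock: feel for it.
- wedge: Light wooden wedge, 150 x 28 x 30 mm high, 70 to 130 g, red band round its thick end, flat on the bench. Origin mid underside, +y to the thin end, z up. Head with parallel sides (x -14 to +14) from y -75 to -30 mm: grip it here. From there the -x side tapers, to a thin end 14 mm wide (x 0 to +14) at y +75. The straight +x side goes against the block, the tapered side against the cheek.
- wedge_end (a point): Middle of the thick end's face (wedge x 0, y -75, z 15 mm), the place to push or tap toward wedge +y. Loose, the wedge slides with under 2 N. Once it binds, the push grows by 1.5 to 3.5 N for each mm, and the clamping force on the pad is about 0.6 to 1 times the push: pushing slowly until 13 to 15 N is felt locks it firmly, and friction keeps it there.
- wedge_tip (a point): Middle of the lower edge of the wedge's thin end (wedge x +7, y +75, z 0 mm).
- workpiece: Planed beech block 135 x 44 x 32 mm, 115 g, on the jig base in front of the pad, long side along the slot, loose by about 1 mm. Origin mid underside; its near long face is 22 mm from there toward jig -x and its end by the mouth 67.5 mm toward jig -y. Its own axes are turned 71 degrees from its sides: use the jig's.
- pad: Cork pad 10 x 100 x 26 mm on the fence, facing the block; its face is at jig x 40 mm. It yields about 1 mm for 50 N. Origin at the middle of the lower edge of its face. The block is held firmly when the force on the pad is 7 N or more; above 17 N the cork is crushed.
- glue_bottle: White glue bottle with orange cap, 56 x 70 x 181 mm, standing on the bench; leave it alone. Origin under its middle.
- marking_gauge: Wooden marking gauge 204 x 94 x 67 mm lying on the bench; leave it alone.
- tape_measure: Black and yellow tape measure 75 x 95 x 36 mm at the right of the bench; leave it alone.

How it is judged:
By the outcome, as a careful person would: the job done as asked, in the order asked, and still so for the second after the job is handed in, with the robot touching nothing.
It also fails if it takes over 64 s, if anything falls off the work surface, if the arm or the gripper's body presses on something with over 40 N, if the wrist force passes 120 N, or if a joint passes its speed limit or range.

## Working session

There is one attempt and no reset: what is moved stays moved. The work goes in short steps, Python scripts to look and compute and a tool call to move; the robot and the scene stay as the last step left them, time stands still between calls to the robot, and variables do not carry over. Pictures are saved under pics/ and viewed, at most 10 in all, crops included, and the job is handed in when it is done.

Besides the shell and the picture viewer there is one more tool, called after ">>>" as name(argument=value, ...), one argument or row to a line, values as JSON. carry_out: Moves the arm, as the interface text tells. Its arguments: {"type":"object","properties":{"motion":{"type":"string"},"jaw":{"type":"number"}},"required":["motion"]}

```bash
mkdir -p pics
cat > h.py <<'E'
import numpy as np, cv2
from cell import sensors, vision, sign_off
from scipy.spatial.transform import Rotation as R
def cam(n):
    c=vision.read_camera(n); p=c["pixels"]; c["f"]=p.shape[0]/2/np.tan(np.radians(c["vertical_fov"])/2); return c
def ray(c,u,v):
    K=np.array([[c["f"],0,c["cx"]],[0,c["f"],c["cy"]],[0,0,1]])
    a=cv2.undistortPointsIter(np.array([[[u,v]]],float),K,np.array([c["k1"],0,0,0.]),None,None,(3,50,1e-9))[0,0] if hasattr(cv2,'undistortPointsIter') else cv2.undistortPoints(np.array([[[u,v]]],float),K,np.array([c["k1"],0,0,0.]))[0,0]
    T=np.array(c["pose"]); d=T[:3,:3]@np.array([a[0],-a[1],-1]); return T[:3,3],d
def onz(c,u,v,z):
    o,d=ray(c,u,v); return o+d*(z-o[2])/d[2]
def proj(c,P):
    T=np.array(c["pose"]); q=T[:3,:3].T@(np.array(P,float)-T[:3,3]); x,y=q[0]/-q[2],-q[1]/-q[2]
    s=1+c["k1"]*(x*x+y*y); return c["f"]*x*s+c["cx"],c["f"]*y*s+c["cy"]
E
python3 - <<'E'
from h import *
for n in("side","top"):
    c=cam(n); cv2.imwrite(f"pics/{n}0.png",c["pixels"]); print(n,c["f"],c["cx"],c["cy"],c["k1"],np.round(c["pose"],3).tolist())
o=sensors.get_obs(); print(o["eef_rot"],o["eef_pos"],o["time"],o["ft_force"])
E
```

```text
side 422.7680060949625 324.2424807532308 196.49412497681098 -0.11053658767339025 [[0.984, -0.153, 0.096, 651.109], [0.181, 0.853, -0.489, -501.39], [-0.008, 0.498, 0.867, 955.949], [0.0, 0.0, 0.0, 1.0]]
top 437.6343752308255 330.24650157617396 202.0847984056385 -0.06556744109603452 [[-0.011, 0.997, -0.081, 431.438], [-1.0, -0.011, 0.007, 13.595], [0.006, 0.081, 0.997, 1290.462], [0.0, 0.0, 0.0, 1.0]]
[-3.10325190e+00 -4.82945136e-01  1.24273926e-04] [ 167.10898774 -523.70236517  230.83730641] 0.1 [ 0.60433334 -0.39104034  1.3688795 ]
```

View pics/top0.png

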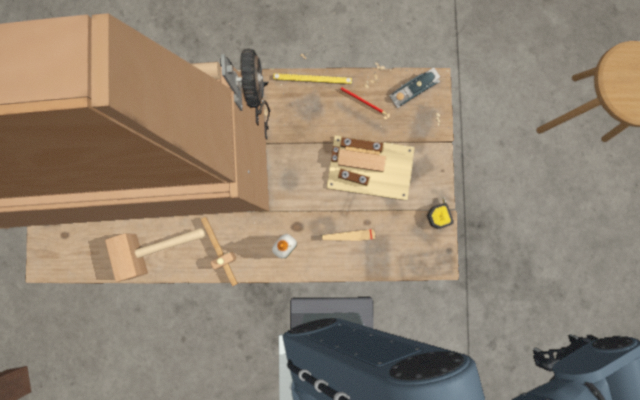

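View pics/side0.png

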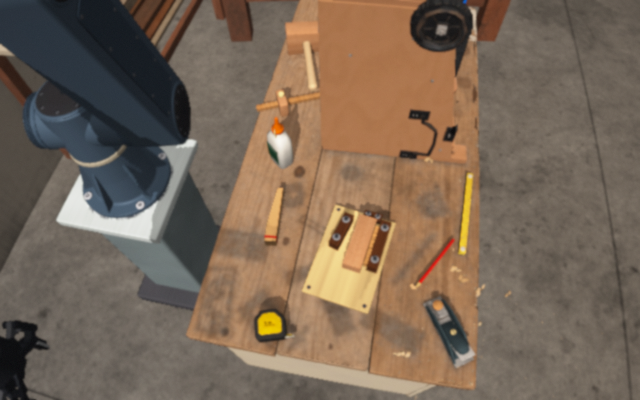

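The top view shows the wedge at (322–374, 236), red thick end right. The jig is at (328–413, 137–198), with its mouth to the right and its narrow end toward the cabinet on the left. In the side view the wedge runs (280,188)–(270,240) and the jig base (305–395, 207–310). I'll zoom both views.

Run:
```python
from h import *
t=cam("top")["pixels"][125:250,305:425]; s=cam("side")["pixels"][170:320,250:410]
t=cv2.resize(t,None,fx=4.5,fy=4.5,interpolation=cv2.INTER_CUBIC); s=cv2.resize(s,None,fx=5,fy=4,interpolation=cv2.INTER_CUBIC) if 0 else cv2.resize(s,None,fx=4,fy=4,interpolation=cv2.INTER_CUBIC)
cv2.imwrite("pics/t1.png",t); cv2.imwrite("pics/s1.png",s)
```

```text
(no output)
```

View pics/t1.png

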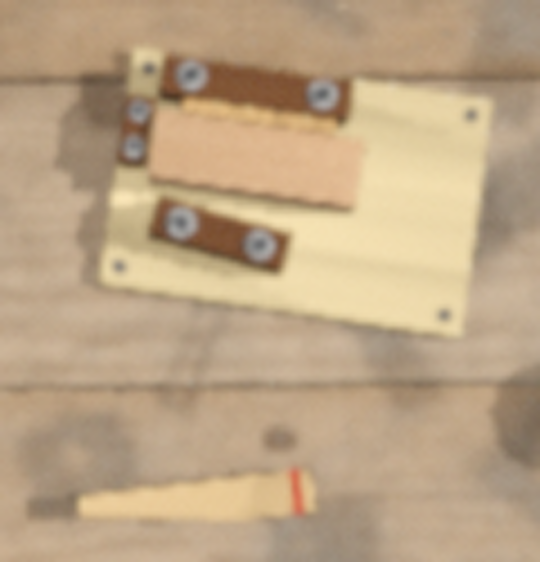

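View pics/s1.png

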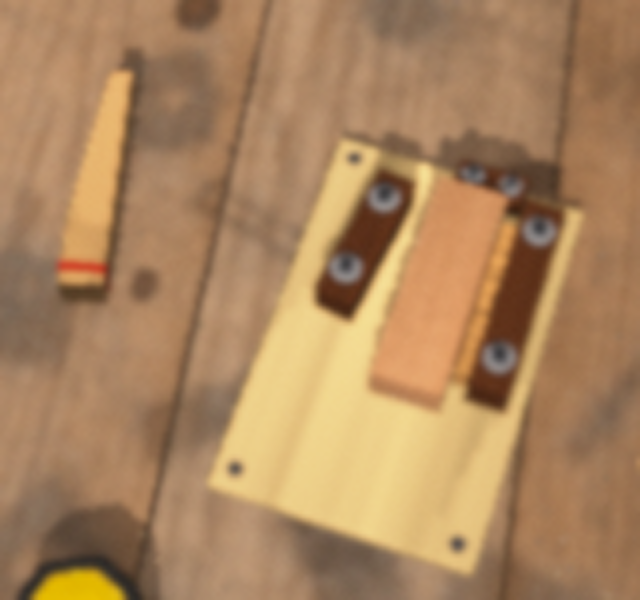

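```bash
cat >> h.py <<'E'
def fit(m,w):
    m,w=np.array(m,float),np.array(w)[:,:2]; a,b=m-m.mean(0),w-w.mean(0)
    th=np.arctan2((a[:,0]*b[:,1]-a[:,1]*b[:,0]).sum(),(a*b).sum()); c,s=np.cos(th),np.sin(th); M=np.array([[c,-s],[s,c]])
    t=w.mean(0)-M@m.mean(0); return th,t,np.round(w-(m@M.T+t),1)
E
python3 - <<'E'
from h import *
T=cam("top");S=cam("side")
tp=lambda l,z:[onz(T,305+(u+.5)/4.5-.5,125+(v+.5)/4.5-.5,z) for u,v in l]
sp=lambda l,z:[onz(S,250+(u+.5)/4-.5,170+(v+.5)/4-.5,z) for u,v in l]
J=[(85,100),(85,-140),(-75,-140),(-75,100)]
for n,w in(("T",tp([(130,47),(492,97),(462,335),(100,287)],12)),("S",sp([(583,210),(472,575),(208,487),(345,137)],12))):
    th,t,r=fit(J,w); print(n,np.degrees(th),t,r.tolist())
W=[(0,75),(14,75),(14,-75),(-14,-75)]
for n,w in(("T",tp([(80,515),(80,497),(315,473),(315,518)],30)),("S",sp([(108,70),(132,70),(106,283),(58,283)],30))):
    print(np.round(w,0)[:,:2].tolist()); th,t,r=fit(W,w); print(n,np.degrees(th),t,r.tolist())
# colour masks of wedge
for n,c,(r0,r1,c0,c1) in(("T",T,(225,245,315,385)),("S",S,(180,250,255,290))):
    p=c["pixels"][r0:r1,c0:c1]; h=cv2.cvtColor(p,cv2.COLOR_BGR2HSV)
    m=((h[...,1]>95)&(h[...,2]>140)).astype(np.uint8)
    k,l,st,ce=cv2.connectedComponentsWithStats(m); i=1+st[1:,4].argmax(); m=(l==i)
    print(n,st[i]); 
    ys,xs=np.nonzero(m)
    ax=1 if n=="T" else 0
    if n=="T":
        for x in range(xs.min(),xs.max()+1,4): q=ys[xs==x]; print(x+c0,q.min()+r0,q.max()+r0,end=' | ')
    else:
        for y in range(ys.min(),ys.max()+1,4): q=xs[ys==y]; print(y+r0,q.min()+c0,q.max()+c0,end=' | ')
    print()
E
```

```text
T -8.290394721259878 [636.08154868 -95.01030885] [[0.6, 0.9], [-0.4, -0.7], [0.2, 0.5], [-0.4, -0.7]]
S -9.043896867914762 [635.62332704 -96.72764129] [[-1.3, 1.2], [-1.3, -0.4], [0.8, -1.9], [1.9, 1.1]]
[[428.0, 28.0], [439.0, 28.0], [453.0, -122.0], [424.0, -122.0]]
T 4.4387848809676145 [432.38916414 -47.08677331] [[1.1, 0.7], [-1.4, -0.5], [0.6, -1.4], [-0.2, 1.3]]
[[423.0, 27.0], [438.0, 29.0], [457.0, -118.0], [428.0, -124.0]]
S 7.350775339453196 [432.93181989 -47.00706001] [[-0.5, -0.8], [0.8, 0.2], [0.2, 1.1], [-0.4, -0.5]]
T [53  4  6 11 45]
368 230 231 | 372 229 239 | 
S [   0    0   35   61 1465]
180 255 289 | 184 255 289 | 188 255 282 | 192 255 282 | 196 255 282 | 200 255 281 | 204 255 280 | 208 255 280 | 212 255 279 | 216 255 279 | 220 255 278 | 224 255 278 | 228 255 277 | 232 263 276 | 236 263 276 | 240 264 275 |
```

```bash
cat >> h.py <<'E'
def go(p,yaw):  # yaw deg: direction of part +x ; tool y aligned with it mod 180
    o=sensors.get_obs(); Rm=R.from_rotvec(o["eef_rot"]).as_matrix()
    cur=np.degrees(np.arctan2(Rm[1,1],Rm[0,1])); d=(yaw-cur+90)%180-90
    R2=R.from_euler('z',d,degrees=True).as_matrix()@Rm
    print("t",round(o["time"],2),"q6",round(o["q"][5],2),"pos",np.round(o["eef_pos"],1),"tool z",np.round(Rm[:,2],3),"tool-z turn",round(-d,2),"then tool shift mm",np.round(R2.T@(np.array(p)-o["eef_pos"]),1))
    print("tool x,y after:",np.round(R2[:,0],3),np.round(R2[:,1],3),"F",np.round(o["ft_force"],1),"grip",o["grip_width"],o["finger_force"])
E
python3 -c "
from h import *
go((438.9,-106.7,100),6)"
```

```text
t 0.3 q6 -0.08 pos [ 167.1 -523.9  231.1] tool z [-0.  0. -1.] tool-z turn -78.31 then tool shift mm [386.5 313.9 131. ]
tool x,y after: [-0.105  0.995  0.   ] [ 0.995  0.105 -0.   ] F [-0.4  0.6 -0.1] grip 1.0020794441245298 0.0
```

>>> carry_out(
  motion="0 0 0 0 0 -9.8; 0 0 0 0 0 -9.8; 0 0 0 0 0 -9.8; 0 0 0 0 0 -9.8; 0 0 0 0 0 -9.8; 0 0 0 0 0 -9.8; 0 0 0 0 0 -9.8; 0 0 0 0 0 -9.7",
  jaw=1,
)

```text
time: 1.3
eef_pos: [167.2, -523.9, 231.2]
eef_rot: [-2.096, -2.34, -0.0]
ft_force: [-0.4, -0.5, -1.0]
grip_width: 0.997
finger_force: 0.0
```

>>> carry_out(
  motion="0.038 0.031 0.013 0 0 0; 0.038 0.031 0.013 0 0 0; 0.038 0.031 0.013 0 0 0; 0.038 0.031 0.013 0 0 0; 0.038 0.031 0.013 0 0 0; 0.038 0.031 0.013 0 0 0; 0.038 0.031 0.013 0 0 0; 0.038 0.031 0.013 0 0 0; 0.038 0.031 0.013 0 0 0; 0.038 0.031 0.013 0 0 0",
)

```text
time: 2.55
eef_pos: [436.7, -112.3, 101.0]
eef_rot: [2.102, 2.334, 0.0]
ft_force: [1.2, -0.3, -0.4]
grip_width: 0.998
finger_force: 0.0
```

```bash
python3 -c "
from h import *
go((438.9,-106.7,5),6)
S=cam('side');cv2.imwrite('pics/s2.png',cv2.resize(S['pixels'][140:290,200:360],None,fx=4,fy=4,interpolation=cv2.INTER_CUBIC))"
```

```text
t 2.55 q6 -0.46 pos [ 436.7 -112.3  101. ] tool z [ 0. -0. -1.] tool-z turn -0.01 then tool shift mm [ 5.3  2.7 96. ]
tool x,y after: [-0.105  0.995 -0.   ] [0.995 0.105 0.   ] F [ 1.2 -0.3 -0.4] grip 0.9980771638623761 0.0
```

View pics/s2.png

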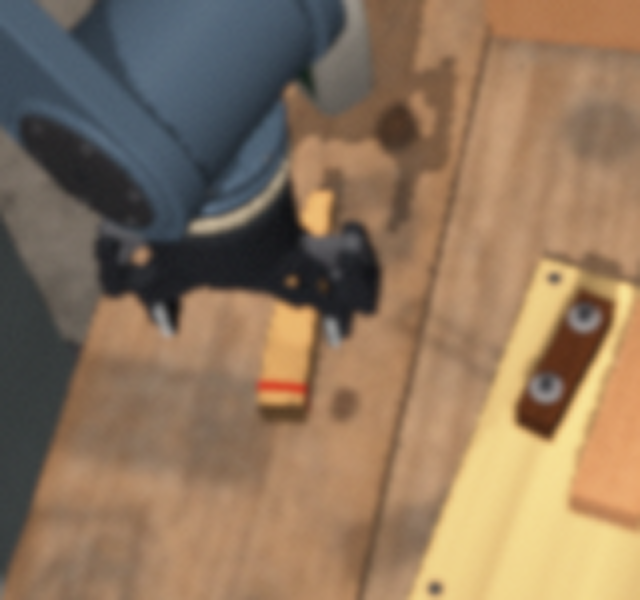

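The fingers straddle the wedge's head about 100 mm above the bench (fingertips at 172,330 and 335,340; red band at 283,387). Next I descend and grip.

>>> carry_out(
  motion="0.005 0.003 0.02 0 0 0; 0 0 0.03 0 0 0; 0 0 0.025 0 0 0; 0 0 0.015 0 0 0; 0 0 0.006 0 0 0; 0 0 0 0 0 0",
)

```text
time: 3.35
eef_pos: [438.4, -108.5, 5.5]
eef_rot: [2.102, 2.334, 0.0]
ft_force: [0.3, 0.2, 0.2]
grip_width: 1.003
finger_force: 0.0
```

>>> carry_out(
  motion="0 0 0 0 0 0; 0 0 0 0 0 0; 0 0 0 0 0 0; 0 0 0 0 0 0; 0 0 0 0 0 0; 0 0 0 0 0 0; 0 0 0 0 0 0; 0 0 0 0 0 0",
  jaw=0,
)

```text
time: 4.35
eef_pos: [438.6, -108.5, 5.7]
eef_rot: [2.102, 2.334, 0.0]
ft_force: [-0.7, 0.3, 6.8]
grip_width: 0.313
finger_force: 59.3
```

>>> carry_out(
  motion="0 0 -0.01 0 0 0; 0 0 -0.03 0 0 0; 0 0 -0.03 0 0 0; 0 0 0 0 0 0",
)

```text
time: 4.85
eef_pos: [439.3, -108.8, 77.3]
eef_rot: [2.1, 2.332, 0.002]
ft_force: [-0.4, 0.3, -1.3]
grip_width: 0.314
finger_force: 59.1
```

```bash
cat >> h.py <<'E'
YJ=-8.67; OJ=np.array([635.85,-95.9])
def j2w(x,y,z):
    c,s=np.cos(np.radians(YJ)),np.sin(np.radians(YJ)); return np.array([OJ[0]+c*x-s*y,OJ[1]+s*x+c*y,z])
E
python3 -c "
from h import *
print(j2w(-22,-167,77)); go(j2w(-22,-167,77),YJ)"
```

```text
[ 588.92727644 -257.67533191   77.        ]
t 4.85 q6 -0.45 pos [ 439.3 -108.8   77.3] tool z [ 0.004 -0.001 -1.   ] tool-z turn 14.67 then tool shift mm [-124.7  170.3    1.1]
tool x,y after: [ 0.151  0.989 -0.002] [ 0.989 -0.151  0.004] F [-0.4  0.3 -1.3] grip 0.31392969042790786 59.12485420703888
```

>>> carry_out(
  motion="0 0 0 0 0 7.3; 0 0 0 0 0 7.4; -0.025 0.034 0 0 0 0; -0.025 0.034 0 0 0 0; -0.025 0.034 0 0 0 0; -0.025 0.034 0 0 0 0; -0.025 0.034 0 0 0 0; 0 0 0 0 0 0",
)

```text
time: 5.85
eef_pos: [588.1, -259.2, 73.9]
eef_rot: [-2.385, -2.045, 0.0]
ft_force: [-0.8, 1.2, -1.2]
grip_width: 0.312
finger_force: 59.3
```

```bash
python3 -c "
from h import *
go(j2w(-22,-167,40),YJ)
S=cam('side');T=cam('top')
s=cv2.resize(S['pixels'][190:330,280:410],None,fx=4,fy=4,interpolation=cv2.INTER_CUBIC)
t=cv2.resize(T['pixels'][125:220,320:420],None,fx=2.6,fy=2.6,interpolation=cv2.INTER_CUBIC)
im=np.zeros((560,790,3),np.uint8); im[:,:520]=s; im[:t.shape[0],525:525+t.shape[1]]=t
cv2.imwrite('pics/c3.png',im)"
```

```text
t 5.85 q6 -0.33 pos [ 588.1 -259.2   73.9] tool z [-0. -0. -1.] tool-z turn -0.11 then tool shift mm [ 1.7  0.6 33.9]
tool x,y after: [ 0.151  0.989 -0.   ] [ 0.989 -0.151 -0.   ] F [-0.8  1.2 -1.2] grip 0.31235395519033404 59.324612617492676
```

View pics/c3.png

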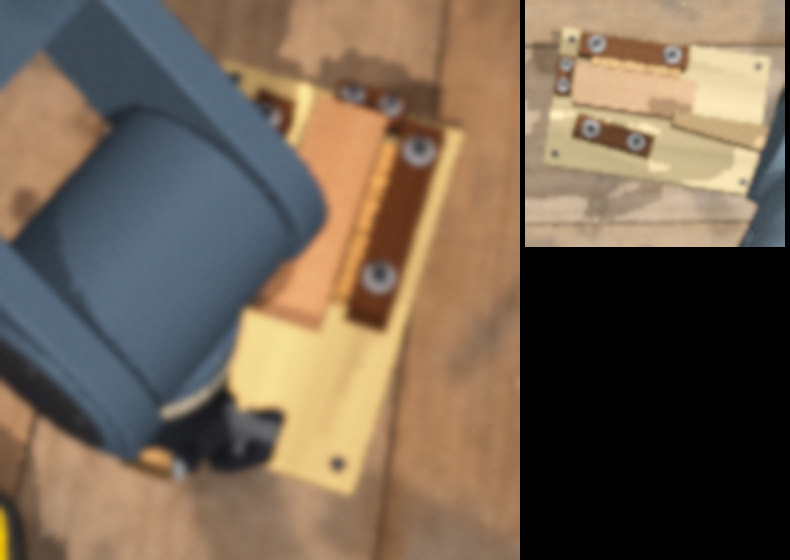

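The arm hides the wedge in the side view. The top inset shows the wedge's thin end at about (673,112–126), beside the block's near edge. I'll work out where that tip is relative to the block.

Run:
```python
from h import *
T=cam("top"); p=T["pixels"]
def inv(w):
    c,s=np.cos(np.radians(YJ)),np.sin(np.radians(YJ)); d=w[:2]-OJ; return np.round([c*d[0]+s*d[1],-s*d[0]+c*d[1]],1)
px=lambda u,v:(320+(u-525+.5)/2.6-.5,125+(v+.5)/2.6-.5)
for n,u,v,z in(("tip straight",673,112,98.5),("tip taper",673,126,98.5),("straight@base",765,149,98.5),("block near-left",573,104,44),("block near @675",675,116,44),("block farleft",575,62,44),("cheek inner L",578,115,42),("cheek inner R",652,135,42)):
    print(n,inv(onz(T,*px(u,v),z)))
cv2.imwrite("pics/t4.png",cv2.resize(p[145:200,340:420],None,fx=9,fy=9,interpolation=cv2.INTER_CUBIC))
print([np.round(proj(T,j2w(x,y,98.5)),1) for x,y in((-8,-32),(-22,-32))])
```

```text
tip straight [ -9.7 -29.6]
tip taper [-24.5 -31.6]
straight@base [ -35.  -131.5]
block near-left [-6.9 76.5]
block near @675 [ -4.2 -37.3]
block farleft [40.2 80.8]
cheek inner L [-18.   69.3]
cheek inner R [-28.6 -15. ]
[array([377.5, 167.3]), array([376.9, 172.3])]
```

View pics/t4.png

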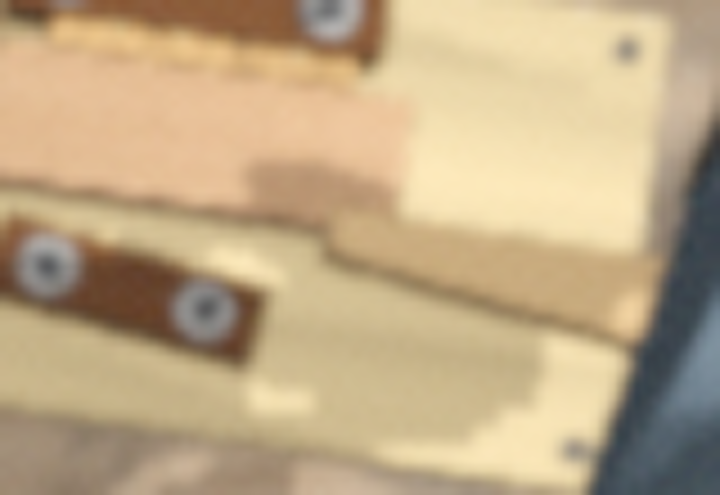

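The tip's corners are at (330,210) and (335,262): about 4 mm clear of the block, with the wedge parallel to the slot. Lowering onto the base.

>>> carry_out(
  motion="0 0.001 0.02 0 0 0; 0 0 0.02 0 0 0; 0 0 0.01 0 0 0; 0 0 0.004 0 0 0; 0 0 0 0 0 0; 0 0 0.001 0 0 0; 0 0 0 0 0 0",
)

```text
time: 6.88
eef_pos: [588.6, -257.9, 20.7]
eef_rot: [2.383, 2.046, 0.0]
ft_force: [-0.1, -0.2, -0.4]
grip_width: 0.317
finger_force: 59.4
```

>>> carry_out(
  motion="0 0 0.001 0 0 0; 0 0 0.001 0 0 0; 0 0 0 0 0 0",
)

```text
time: 7.25
eef_pos: [588.3, -257.8, 18.2]
eef_rot: [-2.384, -2.046, 0.0]
ft_force: [1.1, 0.0, -1.3]
grip_width: 0.316
finger_force: 59.4
```

>>> carry_out(
  motion="0.006 0 0 0 0 0; 0.006 0 0 0 0 0; 0.006 0 0 0 0 0; 0.006 0 0 0 0 0; 0 0 0 0 0 0",
)

```text
time: 7.88
eef_pos: [592.1, -233.6, 18.3]
eef_rot: [-2.383, -2.047, -0.0]
ft_force: [0.3, -0.1, -1.1]
grip_width: 0.315
finger_force: 59.4
```

>>> carry_out(
  motion="0.005 0 0 0 0 0; 0.004 0 0 0 0 0; 0.003 0 0 0 0 0; 0 0 0 0 0 0",
)

```text
time: 8.38
eef_pos: [593.9, -222.0, 18.3]
eef_rot: [-2.383, -2.047, -0.0]
ft_force: [-0.3, -1.0, -0.7]
grip_width: 0.313
finger_force: 59.4
```

>>> carry_out(
  motion="0.004 0 0 0 0 0; 0.004 0 0 0 0 0; 0 0 0 0 0 0",
)

```text
time: 8.75
eef_pos: [595.1, -214.0, 18.3]
eef_rot: [-2.383, -2.047, 0.0]
ft_force: [1.0, -0.7, -1.2]
grip_width: 0.313
finger_force: 59.4
```

>>> carry_out(
  motion="0.003 0 0 0 0 0; 0.003 0 0 0 0 0; 0 0 0 0 0 0",
)

```text
time: 9.12
eef_pos: [596.0, -208.2, 18.3]
eef_rot: [-2.383, -2.047, -0.0]
ft_force: [-0.0, 0.4, -1.2]
grip_width: 0.316
finger_force: 59.4
```

>>> carry_out(
  motion="0 0 0 0 0 0; 0 0 0 0 0 0; 0 0 0 0 0 0; 0 0 0 0 0 0",
  jaw=0.6,
)

```text
time: 9.62
eef_pos: [596.0, -208.5, 18.3]
eef_rot: [2.384, 2.046, 0.0]
ft_force: [0.8, -0.8, 0.4]
grip_width: 0.603
finger_force: 0.0
```

>>> carry_out(
  motion="0 0 -0.01 0 0 0; 0 0 -0.02 0 0 0; 0 0 -0.025 0 0 0; -0.015 0 0 0 0 0; -0.025 0 0 0 0 0; 0 0 0 0 0 0; 0 0 0 0 0 0",
)

```text
time: 10.5
eef_pos: [589.7, -247.9, 73.1]
eef_rot: [-2.384, -2.046, 0.0]
ft_force: [-0.7, 0.5, 0.4]
grip_width: 0.6
finger_force: 0.0
```

>>> carry_out(
  motion="0 0 0 0 0 0; 0 0 0 0 0 0; 0 0 0 0 0 0; 0 0 0 0 0 0; 0 0 0 0 0 0; 0 0 0 0 0 0",
  jaw=0,
)

```text
time: 11.25
eef_pos: [589.9, -247.9, 73.3]
eef_rot: [-2.384, -2.046, 0.0]
ft_force: [0.9, -0.1, 0.4]
grip_width: -0.001
finger_force: 0.0
```

Run:
```python
from h import *
go(j2w(-20,-160,25),YJ)
T=cam("top"); p=T["pixels"]
cv2.imwrite("pics/t5.png",cv2.resize(p[145:200,330:420],None,fx=8,fy=8,interpolation=cv2.INTER_CUBIC))
```

```text
t 11.25 q6 -0.32 pos [ 589.9 -247.9   73.3] tool z [-0.  0. -1.] tool-z turn -0.04 then tool shift mm [-2.8  2.5 48.3]
tool x,y after: [0.151 0.989 0.   ] [ 0.989 -0.151 -0.   ] F [ 0.9 -0.1  0.4] grip -0.0009211200111293606 0.0
```

View pics/t5.png

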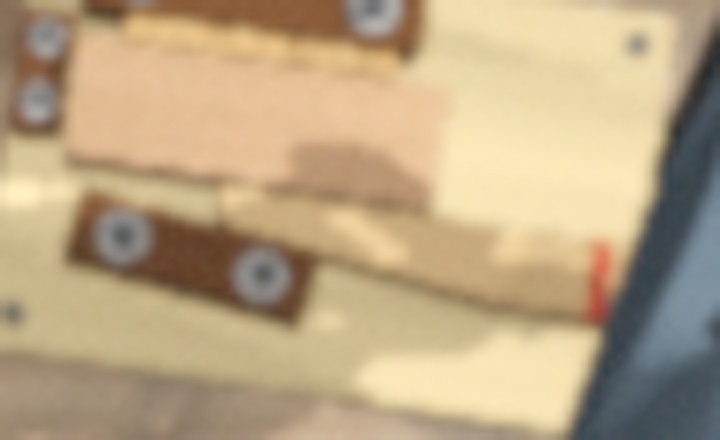

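The wedge lies in the slot, tip at (225,205) beside the block and red band at (600,285). The fingers are clear behind it. Lowering the closed fingers, then advancing.

>>> carry_out(
  motion="0 0.001 0.02 0 0 0; 0 0 0.025 0 0 0; 0 0 0.009 0 0 0; 0 0 0.002 0 0 0; 0 0 0 0 0 0",
)

```text
time: 11.92
eef_pos: [591.2, -248.2, 17.7]
eef_rot: [2.383, 2.046, 0.0]
ft_force: [0.4, -0.6, 0.4]
grip_width: -0.003
finger_force: 0.0
```

>>> carry_out(
  motion="0.005 0 0 0 0 0; 0.005 0 0 0 0 0; 0.005 0 0 0 0 0; 0.003 0 0 0 0 0; 0 0 0 0 0 0",
)

```text
time: 12.55
eef_pos: [593.7, -230.0, 17.3]
eef_rot: [-2.383, -2.047, -0.0]
ft_force: [0.2, 0.3, 0.2]
grip_width: 0.0
finger_force: 0.0
```

>>> carry_out(
  motion="0.003 0 0 0 0 0; 0.003 0 0 0 0 0; 0.003 0 0 0 0 0; 0 0 0 0 0 0",
)

```text
time: 13.05
eef_pos: [595.0, -221.1, 17.3]
eef_rot: [-2.383, -2.047, -0.0]
ft_force: [-0.5, 0.2, 0.1]
grip_width: 0.007
finger_force: 0.0
```

>>> carry_out(
  motion="0.003 0 0 0 0 0; 0.003 0 0 0 0 0; 0.002 0 0 0 0 0; 0 0 0 0 0 0",
)

```text
time: 13.55
eef_pos: [596.2, -213.3, 17.3]
eef_rot: [-2.383, -2.046, -0.0]
ft_force: [-0.0, 1.0, 0.1]
grip_width: 0.001
finger_force: 0.0
```

>>> carry_out(
  motion="0.002 0 0 0 0 0; 0.002 0 0 0 0 0",
)

```text
time: 13.8
eef_pos: [597.4, -210.3, 17.6]
eef_rot: [2.382, 2.045, 0.001]
ft_force: [2.5, -7.3, -0.3]
grip_width: -0.0
finger_force: 3.6
```

>>> carry_out(
  motion="0.002 0 0 0 0 0; 0.002 0 0 0 0 0",
)

```text
time: 14.05
eef_pos: [598.3, -206.7, 17.9]
eef_rot: [2.382, 2.044, 0.001]
ft_force: [0.5, -4.4, 1.4]
grip_width: 0.001
finger_force: 2.2
```

>>> carry_out(
  motion="0.002 0 0 0 0 0; 0.001 0 0 0 0 0",
)

```text
time: 14.3
eef_pos: [599.0, -204.3, 18.1]
eef_rot: [2.38, 2.043, 0.001]
ft_force: [2.5, -11.7, 0.6]
grip_width: -0.0
finger_force: 5.4
```

Run:
```python
from h import *
go(j2w(-20,-160,25),YJ)
T=cam("top"); p=T["pixels"]
cv2.imwrite("pics/t6.png",cv2.resize(p[145:200,330:420],None,fx=8,fy=8,interpolation=cv2.INTER_CUBIC))
```

```text
t 14.3 q6 -0.25 pos [ 599.  -204.3   18.1] tool z [ 0.003 -0.003 -1.   ] tool-z turn -0.04 then tool shift mm [-47.4   0.1  -6.8]
tool x,y after: [ 0.151  0.989 -0.002] [ 0.989 -0.151  0.004] F [  2.5 -11.7   0.6] grip -0.00025993470510533834 5.413826555013657
```

View pics/t6.png

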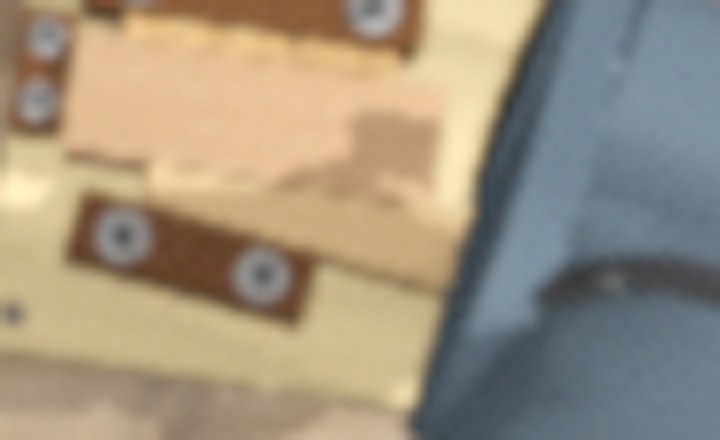

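The wedge now lies flush between block and cheek, tip at (150,180), about 50 mm past where it started. Force has begun to rise. I'll take a settled reading, then small steps.

>>> carry_out(
  motion="0 0 0 0 0 0; 0 0 0 0 0 0",
)

```text
time: 14.6
eef_pos: [599.1, -204.2, 18.1]
eef_rot: [2.381, 2.043, 0.001]
ft_force: [4.7, -9.3, -0.5]
grip_width: -0.001
finger_force: 4.5
```

>>> carry_out(
  motion="0.0005 0 0 0 0 0; 0 0 0 0 0 0",
)

```text
time: 14.85
eef_pos: [599.2, -203.9, 18.1]
eef_rot: [2.38, 2.043, 0.001]
ft_force: [2.5, -11.1, -1.2]
grip_width: 0.001
finger_force: 5.1
```

>>> carry_out(
  motion="0.0005 0 0 0 0 0; 0 0 0 0 0 0",
)

```text
time: 15.1
eef_pos: [599.3, -203.6, 18.2]
eef_rot: [2.38, 2.043, 0.001]
ft_force: [2.9, -11.6, 0.7]
grip_width: -0.001
finger_force: 5.5
```

>>> carry_out(
  motion="0 0 0 0 0 0; 0 0 0 0 0 0",
)

```text
time: 15.35
eef_pos: [599.3, -203.5, 18.1]
eef_rot: [2.38, 2.043, 0.001]
ft_force: [3.5, -11.7, -0.8]
grip_width: 0.001
finger_force: 5.5
```

There's a sideways component from sliding on the end face. I'll back off, which removes it, then push again cleanly.

>>> carry_out(
  motion="-0.004 0 0 0 0 0; -0.004 0 0 0 0 0; 0 0.001 0 0 0 0; 0 0 0 0 0 0",
)

```text
time: 15.85
eef_pos: [597.8, -209.5, 17.2]
eef_rot: [-2.383, -2.046, 0.0]
ft_force: [0.3, -0.2, 0.2]
grip_width: -0.005
finger_force: 0.0
```

>>> carry_out(
  motion="0.003 0 0 0 0 0; 0.002 0 0 0 0 0; 0.001 0 0 0 0 0; 0 0 0 0 0 0",
)

```text
time: 16.35
eef_pos: [598.7, -203.6, 17.3]
eef_rot: [2.383, 2.047, 0.0]
ft_force: [-0.3, -0.5, -0.3]
grip_width: 0.0
finger_force: 0.0
```

>>> carry_out(
  motion="0.001 0 0 0 0 0; 0 0 0 0 0 0",
)

```text
time: 16.6
eef_pos: [598.9, -202.9, 17.3]
eef_rot: [2.384, 2.046, 0.0]
ft_force: [-0.4, -0.9, -0.2]
grip_width: -0.001
finger_force: 0.3
```

>>> carry_out(
  motion="0.0005 0 0 0 0 0; 0.0005 0 0 0 0 0; 0 0 0 0 0 0",
)

```text
time: 16.98
eef_pos: [599.2, -202.0, 17.4]
eef_rot: [2.383, 2.046, 0.0]
ft_force: [0.7, -4.5, 0.4]
grip_width: 0.003
finger_force: 1.7
```

>>> carry_out(
  motion="0.0005 0 0 0 0 0; 0 0 0 0 0 0",
)

```text
time: 17.23
eef_pos: [599.3, -201.6, 17.4]
eef_rot: [2.383, 2.046, 0.0]
ft_force: [0.9, -5.7, -0.3]
grip_width: -0.001
finger_force: 2.3
```

>>> carry_out(
  motion="0.0005 0 0 0 0 0; 0 0 0 0 0 0",
)

```text
time: 17.48
eef_pos: [599.4, -201.2, 17.5]
eef_rot: [2.383, 2.046, 0.0]
ft_force: [1.1, -6.5, -1.1]
grip_width: 0.0
finger_force: 2.6
```

>>> carry_out(
  motion="0.0005 0 0 0 0 0; 0.0005 0 0 0 0 0; 0 0 0 0 0 0",
)

```text
time: 17.85
eef_pos: [599.7, -200.5, 17.6]
eef_rot: [2.382, 2.045, 0.0]
ft_force: [1.8, -7.0, -1.4]
grip_width: -0.004
finger_force: 3.3
```

>>> carry_out(
  motion="0.0005 0 0 0 0 0; 0.0005 0 0 0 0 0; 0 0 0 0 0 0",
)

```text
time: 18.23
eef_pos: [599.9, -199.9, 17.7]
eef_rot: [2.382, 2.045, 0.0]
ft_force: [1.5, -8.9, 0.2]
grip_width: 0.001
finger_force: 4.4
```

>>> carry_out(
  motion="0.0005 0 0 0 0 0; 0 0 0 0 0 0",
)

```text
time: 18.48
eef_pos: [600.1, -199.6, 17.7]
eef_rot: [2.382, 2.045, -0.0]
ft_force: [1.4, -10.5, -0.1]
grip_width: -0.004
finger_force: 5.2
```

>>> carry_out(
  motion="0.0005 0 0 0 0 0; 0 0 0 0 0 0",
)

```text
time: 18.73
eef_pos: [600.1, -199.4, 17.7]
eef_rot: [2.382, 2.044, -0.0]
ft_force: [0.6, -12.6, 0.5]
grip_width: 0.001
finger_force: 6.0
```

>>> carry_out(
  motion="0.0005 0 0 0 0 0; 0 0 0 0 0 0",
)

```text
time: 18.98
eef_pos: [600.2, -199.2, 17.8]
eef_rot: [2.381, 2.044, -0.0]
ft_force: [0.6, -13.8, -0.6]
grip_width: 0.004
finger_force: 6.7
```

>>> carry_out(
  motion="0.0002 0 0 0 0 0; 0 0 0 0 0 0; 0 0 0 0 0 0",
)

```text
time: 19.35
eef_pos: [600.2, -199.2, 17.8]
eef_rot: [2.381, 2.044, -0.001]
ft_force: [0.5, -15.7, -0.4]
grip_width: -0.002
finger_force: 7.3
```

It's tight at about 14–15 N. Withdrawing and checking.

>>> carry_out(
  motion="-0.001 0 0 0 0 0; -0.003 0 0 0 0 0; -0.01 0 0 0 0 0; -0.02 0 0 0 0 0; 0 0 -0.03 0 0 0; 0 0 -0.06 0 0 0; -0.05 0 -0.03 0 0 0; -0.06 0 0 0 0 0; -0.06 0 0 0 0 0; 0 0 0 0 0 0",
)

```text
time: 20.6
eef_pos: [566.8, -403.7, 137.0]
eef_rot: [2.388, 2.04, -0.001]
ft_force: [-0.2, 0.5, 0.3]
grip_width: 0.002
finger_force: 0.0
```

Run:
```python
from h import *
go(j2w(-20,-160,25),YJ)
t=cv2.resize(cam("top")["pixels"][135:205,325:425],None,fx=4,fy=4,interpolation=cv2.INTER_CUBIC)
s=cv2.resize(cam("side")["pixels"][195:315,300:400],None,fx=4,fy=4,interpolation=cv2.INTER_CUBIC)
im=np.zeros((480,800,3),np.uint8); im[:280,:400]=t; im[:,400:]=s; cv2.imwrite("pics/f7.png",im)
```

```text
t 20.6 q6 -0.53 pos [ 566.8 -403.7  137. ] tool z [ 0.    -0.001 -1.   ] tool-z turn -0.31 then tool shift mm [154.7   1.9 111.9]
tool x,y after: [ 0.151  0.989 -0.001] [ 0.989 -0.151  0.   ] F [-0.2  0.5  0.3] grip 0.0017575873231890238 0.0
```

View pics/f7.png

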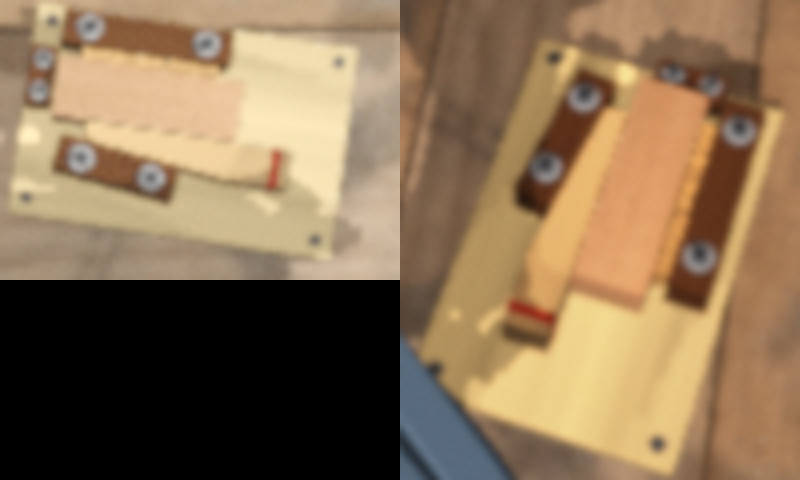

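The picture shows the wedge seated flush between the block (its near edge around (100–240,130)) and the cheek. The block is against the cork, the red-banded head sticks out at (275,170), and the arm is clear.

```bash
python3 -c "
from cell import sign_off; print(sign_off())"
```

```text
the job is handed in; nothing more can be done
None
```

The wedge is pushed home between the block and the cheek to about 14–15 N and holds the block against the cork pad; the arm is withdrawn and the job is handed in, with no verdict returned.

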